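# Set up a strap clamp over a sawn pipe ring on a fixture plate

## Task

Get the pipe ring ready for clamping on the fixture plate: seat the ring over the round spigot, and on the other side of the stud set the one heel block that is as tall as the ring, in line with stud and ring. Lower the slotted strap over the stud so that it lies level along the plate, stud near the middle of its slot, one end on the ring and the other on the block, then drop the thick black washer and last the tall hexagon nut over the stud, each lying flat on the part beneath. Leave the other two blocks where they are.

Things in the scene. Friction and masses are not known exactly. Their poses are not given: they have to be found in the camera images.
- plate: Bare aluminium fixture plate fixed on the table, 200 x 90 x 12 mm high, up to 35 degrees off lying across the table. Origin: centre of its underside (z = 0), straight below the stud; x runs along it from stud to spigot, z up. The heel block goes on the bare land on the side away from the spigot, centre about 58 mm from the stud (x = -58, y = 0 mm).
- stud_top (a point): Tip of the upright threaded stud in the middle of the plate, on its axis, 86 mm above the table (74 above the plate's top face). The stud is 12 mm thick; its last 10 mm taper to a 4 mm tip.
- spigot (a point): Centre of the foot of the locating spigot, on the plate's top face (12 mm above the table), 62 mm from the stud along the plate's +x. The spigot is a low round dark steel boss, 38 mm diameter, 6 mm high, edge chamfered.
- work_ring: The work: a sawn pipe ring of dark steel, outside diameter 60, inside about 50, 24 mm high, 0.13 kg. Origin: centre of its underside, z up. It drops over the spigot with about 5 mm of play all round, and then stands on the plate.
- block_low: Brass block, 44 (x) x 34 (y) x 14 mm high, a small dark hole in the top. Origin: centre of its underside.
- block_mid: Dark steel block, 40 (x) x 34 (y) x 24 mm high, a small dark hole in the top, 0.16 kg. Origin: centre of its underside, z up.
- block_tall: Blue painted block, 36 (x) x 34 (y) x 40 mm high, a small dark hole in the top. Origin: centre of its underside.
- strap: Clamping strap: dark steel bar, 145 (along its x) x 36 (y) x 12 mm (z), 0.38 kg, the same both ways round, with a through slot in the middle, 44 mm long (along x) and 17 mm wide. Origin: centre of its underside, in the middle of the slot; it lies flat with z up.
- washer: Thick black washer, outside diameter 45, bore 17, 8 mm thick, lying flat, 0.085 kg. Origin: centre of its underside, z up.
- nut: Bright steel hexagon nut, extra tall: 27 mm across flats, 20 mm high. Its 15 mm bore is clear, so it slips down over the stud's thread without turning. Origin: centre of its underside, z up; two of the flats face its +y and -y, the others every 60 degrees. 0.09 kg.

How it is judged:
At the end, for the whole second after the job is handed in: Ring on the plate over the spigot; 24 mm block 58 mm from the stud opposite (15 mm along, 12 across); strap level (0.04 rad), in line (0.2 rad), on ring and block, its middle within 14 mm along, 6 across of the stud; washer flat on strap, nut flat on washer, heights within 3 mm; all at rest (horizontal distance between work_ring and spigot below 0.01 m and z of work_ring in the frame of plate between 0.009 and 0.015 m and angle between each of work_ring, block_mid, washer, nut's own z axis and vertical below 0.05 rad and x of block_mid in the frame of plate between -0.073 and -0.043 m and y of block_mid in the frame of plate between -0.012 and 0.012 m and z of block_mid in the frame of plate between 0.009 and 0.015 m and x of strap in the frame of plate between -0.014 and 0.014 m and y of strap in the frame of plate between -0.006 and 0.006 m and z of strap in the frame of plate between 0.033 and 0.039 m and angle between strap's own z axis and vertical below 0.04 rad and angle between the x axis of strap and the x axis of plate, either way round below 0.2 rad and horizontal distance between washer and stud_top below 0.006 m and z of washer in the frame of plate between 0.045 and 0.051 m and horizontal distance between nut and stud_top below 0.005 m and z of nut in the frame of plate between 0.053 and 0.059 m and linear speed of each of work_ring, block_mid, strap, washer, nut below 0.02 m/s); the robot touches nothing.
It fails at once if one of the two unwanted blocks was moved by more than 20 mm (distance of any of block_low, block_tall from where it was at the start of the episode above 0.02 m).
It also fails if it takes over 115 s, if anything falls off the work surface, if the arm or the gripper's body presses on something with over 40 N, if the wrist force passes 120 N, or if a joint passes its speed limit or range.

## Robot

A 6-joint arm with a two-finger parallel gripper is mounted at the origin on a cart in front of the work surface, level with it; the furniture and walls round the work are solid. World frame = base frame: x ahead of the robot, y to its left, z up, the work surface at z = 0. Lengths are in m, angles in rad, forces in N, time in s.
With the tool pointing down it reaches from about 0.275 to 1 m from the base axis. Payload 8.4 kg.
Tool frame: the origin (TCP) lies on the centre line of the jaws, within the pads' length; the fingertips stand 17 mm ahead of it and the grasp point (between the pads) lies 2 mm behind it; z points along the fingers, y is the line along which they close (so a half turn about z gives the same grasp; the last joint's range is limited). The gripper opens to 85 mm and grips with 20 to 120 N. Pads are 22 mm wide; open, the fingers measure 114 mm over their backs; the gripper's body (76 mm by 85 mm) begins 54 mm behind the grasp point. The pads swing forward as they close: fully open they stand 13 mm farther back than shut.
Start: joints at [1.27, 0.353, 1.633, -0, 1.155, -0.002], TCP at [0.184, 0.597, 0.248] pointing down, gripper open.
Joint ranges: [-2.63, 2.63], [-0.92, 2.1], [0.06, 2.66], [-1.3, 4.44], [0, 2.69], [-3.02, 3.02]. Speed limits (rad/s): [2.22, 2.22, 2.79, 3.14, 3.14, 3.14].

## Interface

Orientations are given as a rotation vector (axis times angle).
In Python, from cell import arm gives the robot as it stands.
- The arm moves only by the tool step_arm, never from a script. Its argument "plan" is a list that holds one entry, the list of rows, each a list of 6 numbers: the shift along the world's x, y, z each as a share of 40 cm, from -1 to 1, then the turn, a rotation vector about the world's x, y, z each as a share of pi/2 rad, from -1 to 1. A call has exactly 5 rows; each row shifts and turns the commanded pose from where the row before left it; what a row does not reach is not made up. A row lasts 1/8 s, in which the tool goes at most 62.5 mm and 10.7 degrees, less where a joint would pass 70% of its speed; a pose out of reach is approached as far as the arm can. A call with a number of a shift or a turn outside -1 to 1 is refused whole. A call with a gripper value outside its range is refused whole. "hand" is the opening, from 0 (shut) to 1 (fully open), set as the call begins (left out, the last holds). The fingers move at their own pace and stop on an object; "grip_force" is the grip in N (left out, the last holds). Time passes only in rows, so rows that do not move let the fingers close, or fill a call up. It gives the time, the measured TCP pose, the force, the opening and the grip force at its end, in the units of the state.
- arm.observe(): the state, without advancing time (a new reading comes with each control period).
- arm.read_camera(name): name is "scene" or "top" or "wrist"; returns (picture, depth): 480x640x3 uint8, red, green, blue; 480x640 float32, m along the optical axis (not along the pixel's ray), 0 where there is no reading.
- arm.get_calibration(name): a dict with "vfov" (degrees; the focal length in pixels is half the picture's height over the tangent of half this angle, whatever the lens; pixels are square), "cx", "cy" (the principal point, pixels), "D" ([k1, k2, p1, p2, k3] as OpenCV has them; the pictures are not rectified), "R" (3x3) and "t" (3): a world point X has camera coordinates R X + t. Camera axes: x right, y down, z forward; pixel columns grow to the right and rows downward; lengths in m; the calibration is good to about 2 mm. A picture is of the moment at which its call begins: read the wrist's pose just before it. get_calibration takes no time and is no camera call; for the wrist camera it gives the pose at the moment of the call.
- arm.job_done(): hands the job in; it is judged then, once.
Trained networks look in the newest picture that a camera, given by its name, has taken for a name from the list of things; names that differ only in an ending like _2 or _b are one class to them, and where a whole thing is asked for, a point or a joint stands for the part that bears it (a point fixed in the world has none). Each returns a list of dicts, best first, with "conf" (0 to 1); they miss things now and then, are a little off and sometimes report something else, mostly with a low value. They report only what shows in the picture. A call takes as long as a camera call.
- arm.find_in(camera, query): "centre" ([row, column] in pixels, amid what is visible of it).
The state is a dict: "t": time; "qpos": joint angles; "dq": joint speeds; "tau": joint torques, N m; "eef_pos": TCP position; "tool_rot": TCP orientation; "ft_force": force on the tool from outside, world axes, zero at the start; "wrist_torque": the same for the moment, N m; "width": finger opening in m; "grip_force": force on a finger pad.
Only numpy, scipy, OpenCV 4.12 (cv2) and the standard library are available. Lean on these libraries where they do the work, as an engineer would, in place of code of your own. Each camera call takes 0.05 s, during which the arm holds its last target. There are 200 camera calls.

## Working session

There is one attempt and no reset: what is moved stays moved. The work goes in short steps, Python scripts to look and compute and a tool call to move; the robot and the scene stay as the last step left them, time stands still between calls to the robot, and variables do not carry over. Pictures are saved under pics/ and viewed, at most 14 in all, crops included, and the job is handed in when it is done.

Besides the shell and the picture viewer there is one more tool, called in YAML: its name, and indented under it one key for each argument. step_arm: Moves the arm, as the interface text tells. Its arguments: {"type":"object","properties":{"plan":{"type":"array"},"hand":{"type":"number"},"grip_force":{"type":"number"}},"required":["plan"]}

```bash
mkdir -p pics; cat > h.py <<'E'
import numpy as np, cv2
from cell import arm
def K(c):
    f=240/np.tan(np.radians(c['vfov'])/2); return np.array([[f,0,c['cx']],[0,f,c['cy']],[0,0,1]])
def snap(n,fn=None):
    c=arm.get_calibration(n); p,d=arm.read_camera(n)
    if fn: cv2.imwrite('pics/'+fn,p[:,:,::-1])
    return c,p,d
def ray(c,rc):
    u=cv2.undistortPoints(np.array([[[rc[1],rc[0]]]],float),K(c),np.array(c['D'],float))[0,0]
    R=np.array(c['R']);o=-R.T@np.array(c['t']); return o,R.T@np.array([u[0],u[1],1.])
def atz(c,rc,z):
    o,d=ray(c,rc); return o+d*(z-o[2])/d[2]
def atd(c,rc,dep):
    o,d=ray(c,rc); return o+d*dep
def proj(c,X):
    R=np.array(c['R']); r=cv2.Rodrigues(R)[0]
    return cv2.projectPoints(np.array(X,float).reshape(-1,1,3),r,np.array(c['t'],float),K(c),np.array(c['D'],float))[0][:,0,::-1]
def cloud(c,d,s=1):
    v,u=np.mgrid[0:480:s,0:640:s]; 
    uv=np.stack([u,v],-1).reshape(-1,1,2).astype(float)
    n=cv2.undistortPoints(uv,K(c),np.array(c['D'],float))[:,0]
    dd=d[::s,::s].reshape(-1); P=np.c_[n,np.ones(len(n))]*dd[:,None]
    W=(P-np.array(c['t']))@np.array(c['R']); W[dd==0]=np.nan
    return W.reshape(v.shape+(3,))
E
python3 - <<'E'
from h import *
np.set_printoptions(precision=4,suppress=True)
for n in['top','scene']:
    c,p,d=snap(n,n+'0.png'); print(n,c['vfov'],-np.array(c['R']).T@np.array(c['t']))
    for q in['plate','stud_top','spigot','work_ring','block_low','block_mid','block_tall','strap','washer','nut']:
        r=arm.find_in(n,q)[:2]
        for x in r:
            rc=x['centre']; i,j=int(rc[0]),int(rc[1]); print(q,round(x['conf'],2),np.round(rc,1),atd(c,rc,d[i,j]))
s=arm.observe();print(s['t'],s['eef_pos'],s['tool_rot'],s['width'])
E
```

```text
top 51.64716286918545 [ 0.3656 -0.0235  1.1859]
plate 0.95 [226.3 354.5] [ 0.5387 -0.054   0.0126]
stud_top 0.79 [224.2 355.9] [ 0.539  -0.0566  0.0439]
spigot 0.91 [224.4 354.8] [ 0.5393 -0.0542  0.0387]
work_ring 0.5 [218.7 192. ] [0.5692 0.3419 0.0032]
block_low 0.54 [275.3 188.2] [0.4304 0.346  0.015 ]
block_mid 0.75 [216.1 177.4] [0.5731 0.3716 0.0234]
block_tall 0.73 [207.5 442. ] [ 0.5739 -0.2591  0.0407]
strap 0.62 [275.  483.3] [ 0.4151 -0.3552  0.0111]
washer 0.82 [226.  237.8] [0.5481 0.2286 0.0033]
washer 0.61 [224.7 354.6] [ 0.5387 -0.0537  0.0386]
nut 0.68 [253.  428.7] [ 0.4696 -0.2265  0.0211]
scene 57.442670039527016 [ 0.1381 -0.7402  0.5519]
plate 0.59 [281.5 348.4] [ 0.5409 -0.0638  0.0103]
stud_top 0.72 [283.4 346.4] [ 0.5325 -0.0698  0.0117]
stud_top 0.61 [340.8 361. ] [ 0.4628 -0.245   0.0191]
spigot 0.91 [279.8 346.8] [ 0.5403 -0.0578  0.0113]
work_ring 0.75 [209.  285.9] [0.5542 0.3184 0.0211]
block_low 0.47 [218.  239.7] [0.4245 0.343  0.0111]
block_low 0.27 [279.7 347.3] [ 0.5396 -0.0611  0.0137]
block_mid 0.61 [234.7 259.7] [0.4357 0.2076 0.0207]
block_mid 0.59 [281.6 347. ] [ 0.5386 -0.0617  0.0094]
block_tall 0.63 [329.8 419.3] [ 0.5607 -0.2805  0.0338]
strap 0.93 [396.6 370. ] [ 0.4215 -0.3423 -0.0017]
washer 0.45 [229.  294.9] [0.5386 0.2202 0.0065]
nut 0.77 [338.2 364.1] [ 0.4777 -0.232   0.0087]
1.1 [0.184  0.5973 0.2483] [ 0.4676  3.1066 -0.    ] 0.08556429895843941
```

View pics/top0.png

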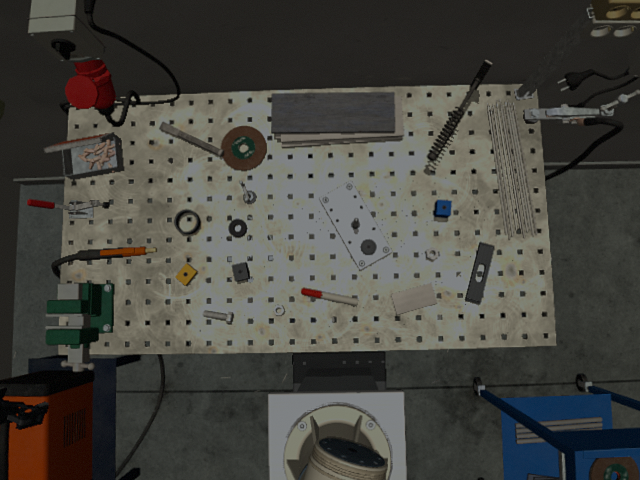

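View pics/scene0.png

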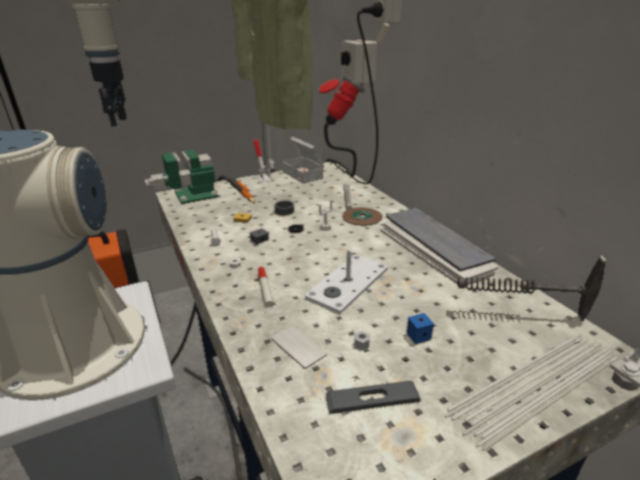

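The top view shows the ring at (222,187), washer (228,238), mid block (272,240), strap (273,480), nut (255,432), stud (226,356) and spigot (247,369). The plate slants, with the spigot end towards the robot and to the right. Distractors are a standing bolt at (193,249) and a small nut at (310,279). The scene view agrees.

step_arm:
  plan:
    - [[0.09, -0.11, 0.05, 0, 0, 0], [0.09, -0.11, 0.05, 0, 0, 0], [0.09, -0.11, 0.05, 0, 0, 0], [0.09, -0.11, 0.05, 0, 0, 0], [0.09, -0.11, 0.05, 0, 0, 0]]
  hand: 1

```text
t: 1.72
eef_pos: [0.3649, 0.3758, 0.3492]
tool_rot: [0.467, 3.106, 0.001]
ft_force: [0.7, 0.9, -0.0]
width: 0.0852
grip_force: 0.0
```

step_arm:
  plan:
    - [[0.06, -0.11, 0, 0, 0, 0], [0.06, -0.11, 0, 0, 0, 0], [0.05, -0.05, 0, 0, 0, 0], [0, 0, 0, 0, 0, 0], [0, 0, 0, 0, 0, 0]]

```text
t: 2.35
eef_pos: [0.4316, 0.2697, 0.3482]
tool_rot: [-0.468, -3.106, -0.0]
ft_force: [0.2, 0.5, 0.2]
width: 0.0856
grip_force: 0.0
```

```bash
cat > look.py <<'E'
import sys
from h import *
np.set_printoptions(precision=4,suppress=True)
# usage look.py pic name...
s=arm.observe(); print(s['t'],s['eef_pos'],s['tool_rot'],s['qpos'])
c,p,d=snap('wrist',sys.argv[1])
np.savez('pics/'+sys.argv[1][:-4]+'.npz',p=p,d=d,**{k:np.array(c[k]) for k in c})
print('cam',-np.array(c['R']).T@np.array(c['t']),'axis',np.array(c['R'])[2])
for q in sys.argv[2:]:
    for x in arm.find_in('wrist',q)[:2]:
        rc=x['centre'];i,j=int(rc[0]),int(rc[1]); print(q,round(x['conf'],2),np.round(rc,1),atd(c,rc,d[i,j]))
E
python3 look.py w1.png work_ring washer block_mid block_low
```

```text
2.35 [0.4316 0.2697 0.3482] [-0.4679 -3.1061 -0.0003] [ 0.5552  0.0835  1.7529  0.0004  1.3054 -0.7166]
cam [0.3622 0.2906 0.4734] axis [ 0.2712 -0.0844 -0.9588]
work_ring 0.73 [279.6 417. ] [ 0.5824  0.3527 -0.0022]
block_mid 0.58 [203.4 279.1] [0.4333 0.2205 0.0235]
block_low 0.96 [167.6 388.9] [0.4322 0.3511 0.0151]
```

View pics/w1.png

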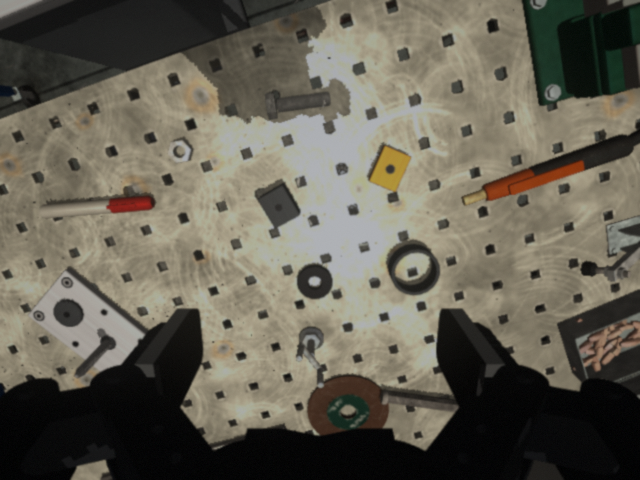

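The wrist view is clear: ring at (268,413), washer (281,315), mid block (203,279), brass block (168,389), spigot (314,67), stud base near (340,105).

```bash
cat > seg.py <<'E'
from h import *
np.set_printoptions(precision=4,suppress=True)
def load(f):
    z=np.load('pics/'+f); c={k:z[k] for k in z.files if k not in 'pd'}; c['vfov']=float(c['vfov']);c['cx']=float(c['cx']);c['cy']=float(c['cy'])
    return c,z['p'],z['d']
def rect(c,p,xy,z,half=.06,res=.0005):
    "orthophoto at height z around xy; image row=+x, col=+y"
    n=int(2*half/res); g=(np.arange(n)-n/2+.5)*res
    X,Y=np.meshgrid(xy[0]+g,xy[1]+g,indexing='ij')
    uv=proj(c,np.c_[X.ravel(),Y.ravel(),np.full(X.size,z)])[:,::-1].astype(np.float32)
    return cv2.remap(p,uv[:,0].reshape(n,n),uv[:,1].reshape(n,n),cv2.INTER_LINEAR)
def topface(c,p,d,xy,z,half=.05,thr=None,dark=True,tol=.006,res=.0005):
    "blob of (dark) pixels on the orthophoto at z near the centre; returns centre, minAreaRect, circle"
    o=rect(c,p,xy,z,half,res); g=cv2.cvtColor(o,cv2.COLOR_RGB2GRAY)
    D=rect(c,d,xy,z,half,res); m=np.zeros(g.shape,np.uint8)
    t=thr or cv2.threshold(g,0,255,cv2.THRESH_OTSU)[0]
    m[(g<t) if dark else (g>=t)]=255
    if tol:
        n=len(g);gg=(np.arange(n)-n/2+.5)*res
        X,Y=np.meshgrid(xy[0]+gg,xy[1]+gg,indexing='ij')
        R=np.array(c['R']);zz=(np.c_[X.ravel(),Y.ravel(),np.full(X.size,z)]@R[2]+np.array(c['t'])[2]).reshape(n,n)
        m[np.abs(D-zz)>tol]=0
    m=cv2.morphologyEx(m,cv2.MORPH_OPEN,np.ones((5,5),np.uint8))
    cs,_=cv2.findContours(m,cv2.RETR_EXTERNAL,cv2.CHAIN_APPROX_NONE)
    n=len(g); out=[]
    for k in cs:
        if cv2.contourArea(k)*res*res<1e-4: continue
        (a,b),(w,h),an=cv2.minAreaRect(k); M=cv2.moments(k)
        f=lambda a,b: np.array([xy[0]+(b-n/2+.5)*res, xy[1]+(a-n/2+.5)*res])
        (ea,eb),r=cv2.minEnclosingCircle(k)
        # long-axis world angle: col=y,row=x
        bx=cv2.boxPoints(((a,b),(w,h),an)); e=bx[1]-bx[0]; e2=bx[2]-bx[1]
        if np.linalg.norm(e2)>np.linalg.norm(e): e=e2
        ang=np.degrees(np.arctan2(e[0],e[1]))%180
        out.append((np.linalg.norm(f(a,b)-xy),dict(rect=f(a,b),size=np.array([w,h])*res*1e3,ang=ang,cen=f(M['m10']/M['m00'],M['m01']/M['m00']),circ=f(ea,eb),r=r*res*1e3)))
    out.sort(key=lambda x:x[0]); return [o for _,o in out],o,m
E
python3 - <<'E'
from seg import *
c,p,d=load('w1.npz'); W=cloud(c,d)
print('table z',np.nanmedian(W[230:250,220:240,2]),'blk',np.nanmedian(W[198:203,270:275,2]), 'std',np.nanstd(W[230:250,220:240,2]))
ims=[]
for n,rc,z in[('ring',(268,413),.024),('washer',(281,315),.008),('mid',(203,279),.024),('spigot',(314,67),.018)]:
    xy=atz(c,rc,z)[:2]; b,o,m=topface(c,p,d,xy,z,tol=None); print(n,xy,b[:2]); ims.append(np.vstack([o[:,:,::-1],cv2.cvtColor(m,8)]))
cv2.imwrite('pics/seg1.png',np.hstack(ims))
E
```

```text
table z -0.0008058544698852619 blk 0.02400873964423927 std 0.23934213119814318
ring [0.5543 0.3481] [{'rect': array([0.5521, 0.3457]), 'size': array([76.0763, 63.6918]), 'ang': np.float32(38.157227), 'cen': array([0.5527, 0.3477]), 'circ': array([0.5477, 0.3494]), 'r': 41.682334899902344}, {'rect': array([0.5591, 0.3928]), 'size': array([11., 10.]), 'ang': np.float32(0.0), 'cen': array([0.5592, 0.3929]), 'circ': array([0.5588, 0.3933]), 'r': 6.914708614349365}]
washer [0.5419 0.2293] [{'rect': array([0.5416, 0.228 ]), 'size': array([47., 44.]), 'ang': np.float32(0.0), 'cen': array([0.5417, 0.2281]), 'circ': array([0.5418, 0.2284]), 'r': 24.162839889526367}, {'rect': array([0.5669, 0.25  ]), 'size': array([11.5, 11. ]), 'ang': np.float32(0.0), 'cen': array([0.5667, 0.25  ]), 'circ': array([0.5664, 0.2503]), 'r': 7.079951286315918}]
mid [0.4327 0.2206] [{'rect': array([0.4382, 0.2193]), 'size': array([60.9605, 42.6909]), 'ang': np.float32(1.7714688), 'cen': array([0.4341, 0.2182]), 'circ': array([0.4382, 0.2156]), 'r': 34.77971267700195}, {'rect': array([0.463 , 0.2516]), 'size': array([12. ,  9.5]), 'ang': np.float32(0.0), 'cen': array([0.4632, 0.2519]), 'circ': array([0.4637, 0.2516]), 'r': 6.807808876037598}]
spigot [ 0.489  -0.0852] [{'rect': array([ 0.4876, -0.0828]), 'size': array([37.7196, 40.4931]), 'ang': np.float32(123.69006), 'cen': array([ 0.4875, -0.0829]), 'circ': array([ 0.4873, -0.083 ]), 'r': 20.466999053955078}, {'rect': array([ 0.4802, -0.1224]), 'size': array([14., 14.]), 'ang': np.float32(90.0), 'cen': array([ 0.48  , -0.1224]), 'circ': array([ 0.48  , -0.1224]), 'r': 7.351470470428467}]
```

View pics/seg1.png

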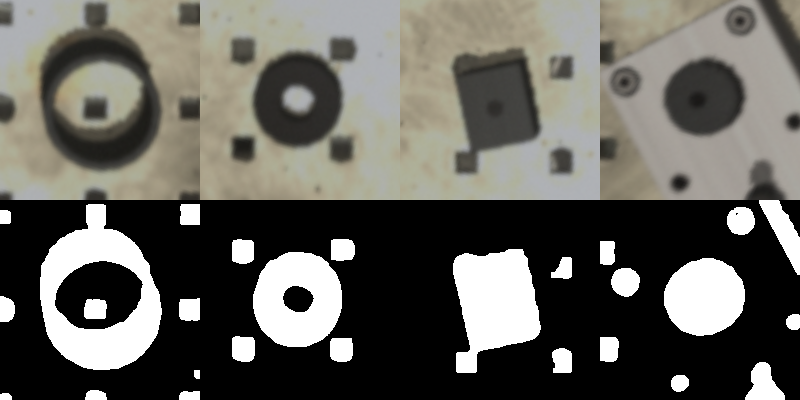

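step_arm:
  plan:
    - [[0, -0.15, 0, 0, 0, 0], [0, -0.15, 0, 0, 0, 0], [0, -0.15, 0, 0, 0, 0], [0, -0.15, 0, 0, 0, 0], [0, -0.15, 0, 0, 0, 0]]

```text
t: 3.22
eef_pos: [0.4318, -0.032, 0.3486]
tool_rot: [0.466, 3.106, 0.0]
ft_force: [1.0, 0.2, -0.7]
width: 0.0851
grip_force: 0.0
```

step_arm:
  plan:
    - [[0, -0.15, 0, 0, 0, 0], [0, -0.15, 0, 0, 0, 0], [0, -0.1, 0, 0, 0, 0], [0, 0, 0, 0, 0, 0], [0, 0, 0, 0, 0, 0]]

```text
t: 3.85
eef_pos: [0.4319, -0.19, 0.3481]
tool_rot: [-0.468, -3.106, -0.001]
ft_force: [-0.4, -0.3, 0.4]
width: 0.0855
grip_force: 0.0
```

```bash
python3 look.py w2.png strap nut stud_top spigot plate
cat >> seg.py <<'E'
def top_pts(c,d,xy,zlo,zhi,rad):
    W=cloud(c,d).reshape(-1,3); k=(np.hypot(W[:,0]-xy[0],W[:,1]-xy[1])<rad)&(W[:,2]>zlo)&(W[:,2]<zhi); return W[k]
def prect(P):
    (a,b),(w,h),an=cv2.minAreaRect((P[:,:2]*1000).astype(np.float32)); bx=cv2.boxPoints(((a,b),(w,h),an)); e=bx[1]-bx[0];e2=bx[2]-bx[1]
    if np.linalg.norm(e2)>np.linalg.norm(e): e=e2
    return 'rect c',np.round([a,b],1),'size',np.round([w,h],1),'ang',round(float(np.degrees(np.arctan2(e[1],e[0]))%180),1),'z',np.round(np.median(P[:,2])*1e3,1),'n',len(P)
def pcirc(P):
    (a,b),r=cv2.minEnclosingCircle((P[:,:2]*1000).astype(np.float32)); return 'circ',np.round([a,b],1),'r',round(r,1),'mean',np.round(P.mean(0)*1e3,1),'n',len(P)
E
python3 - <<'E'
from seg import *
c,p,d=load('w1.npz')
print('ring',pcirc(top_pts(c,d,(.552,.347),.020,.03,.045)))
print('washer',pcirc(top_pts(c,d,(.5416,.228),.005,.012,.035)))
print('mid',prect(top_pts(c,d,(.434,.218),.020,.03,.04)))
print('spig',pcirc(top_pts(c,d,(.4875,-.083),.0155,.021,.04)))
c,p,d=load('w2.npz')
print('spig',pcirc(top_pts(c,d,(.4875,-.083),.0155,.021,.04)))
print('strap',prect(top_pts(c,d,(.42,-.35),.008,.02,.1)))
print('nut',prect(top_pts(c,d,(.47,-.23),.016,.026,.03)))
P=top_pts(c,d,(.535,-.057),.03,.1,.05); print('stud',[(h,P[np.abs(P[:,2]-h)<.005].mean(0)) for h in(.04,.06,.08)])
print('plate',prect(top_pts(c,d,(.535,-.057),.008,.0155,.12)))
E
```

```text
3.85 [ 0.4319 -0.19    0.3481] [-0.4676 -3.1061 -0.0009] [-0.4179  0.0198  1.8209  0.0005  1.3015 -1.69  ]
cam [ 0.3625 -0.1692  0.4733] axis [ 0.2713 -0.084  -0.9588]
strap 0.68 [211.3 186.7] [ 0.4139 -0.3544 -0.0046]
nut 0.72 [231.6 291.8] [ 0.4752 -0.2392 -0.0009]
stud_top 0.88 [239.1 446. ] [ 0.5355 -0.0634  0.0119]
spigot 0.91 [240.3 446.9] [ 0.5372 -0.0627  0.0121]
plate 0.59 [238.2 450.7] [ 0.5359 -0.0578  0.0124]
ring ('circ', array([560.6, 349.7]), 'r', 29.7, 'mean', array([560.1, 349.7,  23. ]), 'n', 596)
washer ('circ', array([544.6, 227.8]), 'r', 22.7, 'mean', array([543.8, 228.1,   7.7]), 'n', 820)
mid ('rect c', array([437.4, 218.4]), 'size', array([40.2, 34.1]), 'ang', 12.3, 'z', np.float64(23.7), 'n', 1033)
spig ('circ', array([488.4, -85.4]), 'r', 19.3, 'mean', array([488.4, -84.8,  17.7]), 'n', 569)
spig ('circ', array([488.8, -86.6]), 'r', 18.7, 'mean', array([488.6, -86.8,  17.5]), 'n', 736)
strap ('rect c', array([ 421. , -349.3]), 'size', array([ 36.7, 143.2]), 'ang', 162.8, 'z', np.float64(11.6), 'n', 3054)
nut ('rect c', array([ 470.2, -235.8]), 'size', array([27.1, 30.1]), 'ang', 123.2, 'z', np.float64(20.2), 'n', 352)
stud [(0.04, array([ 0.5405, -0.0595,  0.04  ])), (0.06, array([ 0.5402, -0.0594,  0.0601])), (0.08, array([ 0.5416, -0.0579,  0.0803]))]
plate ('rect c', array([543.8, -57.4]), 'size', array([200.5,  90.7]), 'ang', 28.3, 'z', np.float64(11.5), 'n', 10506)
```

View pics/w2.png

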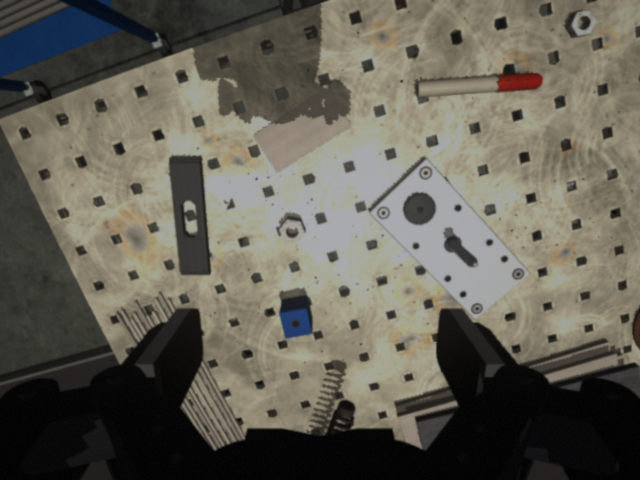

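The view confirms the layout: strap at (215,190), nut (226,291), spigot (208,419), stud base (235,447). The stud is at about (543.8,-57.3) mm, the plate x direction is 207.9°, and the ring goes to (488.6,-86.3). I'll take the ring first.

step_arm:
  plan:
    - [[0.032, 0.135, -0.062, 0, 0, 0.1], [0.032, 0.135, -0.062, 0, 0, 0.1], [0.032, 0.135, -0.062, 0, 0, 0.1], [0.032, 0.135, -0.062, 0, 0, 0.1], [0.032, 0.135, -0.062, 0, 0, 0.1]]

```text
t: 4.78
eef_pos: [0.4962, 0.0816, 0.2238]
tool_rot: [-0.766, 3.046, -0.0]
ft_force: [1.3, 0.1, -0.3]
width: 0.0858
grip_force: 0.0
```

step_arm:
  plan:
    - [[0.032, 0.135, -0.062, 0, 0, 0], [0.032, 0.135, -0.062, 0, 0, 0], [0.032, 0.135, -0.062, 0, 0, 0], [0.033, 0.135, -0.062, 0, 0, 0], [0.033, 0.134, -0.062, 0, 0, 0]]

```text
t: 5.4
eef_pos: [0.5608, 0.3514, 0.0995]
tool_rot: [-0.758, 3.048, 0.0]
ft_force: [0.6, -0.4, 0.5]
width: 0.0852
grip_force: 0.0
```

step_arm:
  plan:
    - [[0, 0, 0, 0, 0, 0], [0, 0, -0.03, 0, 0, 0], [0, 0, -0.03, 0, 0, 0], [0, 0, 0, 0, 0, 0], [0, 0, 0, 0, 0, 0]]

```text
t: 6.02
eef_pos: [0.5611, 0.3483, 0.0767]
tool_rot: [-0.755, 3.049, 0.0]
ft_force: [0.2, -0.4, 0.6]
width: 0.0854
grip_force: 0.0
```

```bash
python3 - <<'E'
from h import *
s=arm.observe(); R=cv2.Rodrigues(np.array(s['tool_rot']))[0]; print(s['t'],np.round(s['eef_pos'],4),np.round(R,3).tolist(),np.degrees(np.arctan2(R[1,1],R[0,1])),s['qpos'],s['ft_force'])
E
```

```text
6.025 [0.5611 0.3483 0.0767] [[-0.884, -0.467, 0.0], [-0.467, 0.884, 0.0], [-0.0, -0.0, -1.0]] 117.83130813032919 [ 5.53360553e-01  5.95348709e-01  1.67184146e+00 -3.48004692e-05
  8.74009328e-01 -1.50316141e+00] [ 0.22597137 -0.38157718  0.57197189]
```

step_arm:
  plan:
    - [[-0.001, 0.0035, -0.06, 0, 0, 0], [0, 0, -0.05, 0, 0, 0], [0, 0, -0.03, 0, 0, 0], [0, 0, -0.012, 0, 0, 0], [0, 0, 0, 0, 0, 0]]

```text
t: 6.65
eef_pos: [0.5604, 0.3503, 0.0154]
tool_rot: [0.757, -3.049, 0.0]
ft_force: [-0.2, 1.1, -0.4]
width: 0.0853
grip_force: 0.0
```

step_arm:
  plan:
    - [[0, 0, 0, 0, 0, 0], [0, 0, 0, 0, 0, 0], [0, 0, 0, 0, 0, 0], [0, 0, 0, 0, 0, 0], [0, 0, 0, 0, 0, 0]]
  hand: 0
  grip_force: 50

```text
t: 7.28
eef_pos: [0.5609, 0.3506, 0.0167]
tool_rot: [-0.757, 3.048, 0.001]
ft_force: [-1.2, -0.6, 6.1]
width: 0.0583
grip_force: 53.4
```

step_arm:
  plan:
    - [[0, 0, 0, 0, 0, 0], [0, 0, 0.03, 0, 0, 0], [0, 0, 0.1, 0, 0, 0], [0, 0, 0.12, 0, 0, 0], [0, 0, 0.12, 0, 0, 0]]

```text
t: 7.9
eef_pos: [0.5602, 0.3503, 0.1657]
tool_rot: [-0.757, 3.049, 0.0]
ft_force: [0.5, 0.9, -0.5]
width: 0.0577
grip_force: 54.1
```

step_arm:
  plan:
    - [[-0.0225, -0.1365, 0, 0, 0, 0], [-0.0225, -0.1365, 0, 0, 0, 0], [-0.0225, -0.1365, 0, 0, 0, 0], [-0.0225, -0.1365, 0, 0, 0, 0], [-0.0225, -0.1365, 0, 0, 0, 0]]

```text
t: 8.52
eef_pos: [0.515, 0.0757, 0.1644]
tool_rot: [-0.757, 3.048, -0.0]
ft_force: [1.6, -0.5, -1.1]
width: 0.058
grip_force: 54.1
```

step_arm:
  plan:
    - [[-0.0225, -0.1365, 0, 0, 0, 0], [-0.0225, -0.1365, 0, 0, 0, 0], [-0.0225, -0.136, 0, 0, 0, 0], [0, 0, -0.1, 0, 0, 0], [0, 0, -0.07, 0, 0, 0]]

```text
t: 9.15
eef_pos: [0.4882, -0.0873, 0.0954]
tool_rot: [-0.753, 3.049, -0.001]
ft_force: [-0.5, -0.6, -0.7]
width: 0.0582
grip_force: 54.1
```

step_arm:
  plan:
    - [[0, 0, 0, 0, 0, 0], [0, 0, 0, 0, 0, 0], [0, 0, 0, 0, 0, 0], [0, 0, 0, 0, 0, 0], [0, 0, 0, 0, 0, 0]]

```text
t: 9.78
eef_pos: [0.4886, -0.0863, 0.0959]
tool_rot: [-0.757, 3.048, -0.001]
ft_force: [0.6, -0.4, -1.5]
width: 0.058
grip_force: 54.3
```

```bash
python3 look.py w3.png work_ring spigot; python3 - <<'E'
from seg import *
c,p,d=load('w3.npz')
print('ring',pcirc(top_pts(c,d,(.4886,-.0863),.095,.15,.045)))
P=top_pts(c,d,(.4886,-.0863),.06,.15,.045);print(np.histogram(P[:,2],20))
print('plate',prect(top_pts(c,d,(.543,-.057),.008,.0155,.12)))
P=top_pts(c,d,(.543,-.057),.03,.1,.03); print('stud',[(h,P[np.abs(P[:,2]-h)<.005].mean(0)) for h in(.04,.06,.08)])
E
```

```text
9.775 [ 0.4886 -0.0863  0.0959] [-0.7569  3.0483 -0.0005] [-0.1777  0.3663  2.0294 -0.      0.7451 -2.2353]
cam [ 0.4243 -0.1204  0.221 ] axis [ 0.252   0.1318 -0.9587]
work_ring 0.97 [371.5 316.6] [ 0.5405 -0.0608  0.0316]
spigot 0.63 [283.4 318.6] [ 0.4991 -0.0815  0.0178]
ring ('circ', array([488.6, -86.3]), 'r', 45.0, 'mean', array([484. , -88.7, 115. ]), 'n', 21750)
(array([ 549, 1198, 1407, 1629, 1789, 2004, 6638, 1947,  750,  807,  688,
       1121,  457,  510, 1084, 1427, 2328,  435,  163,  952]), array([0.0778, 0.0814, 0.085 , 0.0886, 0.0922, 0.0958, 0.0995, 0.1031,
       0.1067, 0.1103, 0.1139, 0.1175, 0.1211, 0.1247, 0.1283, 0.1319,
       0.1356, 0.1392, 0.1428, 0.1464, 0.15  ]))
plate ('rect c', array([524. , -67.4]), 'size', array([155.6,  90.5]), 'ang', 28.0, 'z', np.float64(11.5), 'n', 21297)
stud [(0.04, array([nan, nan, nan])), (0.06, array([ 0.5406, -0.0517,  0.0645])), (0.08, array([ 0.5393, -0.0591,  0.0767]))]<stdin>:6: RuntimeWarning: Mean of empty slice.
  ret = um.true_divide(
```

View pics/w3.png

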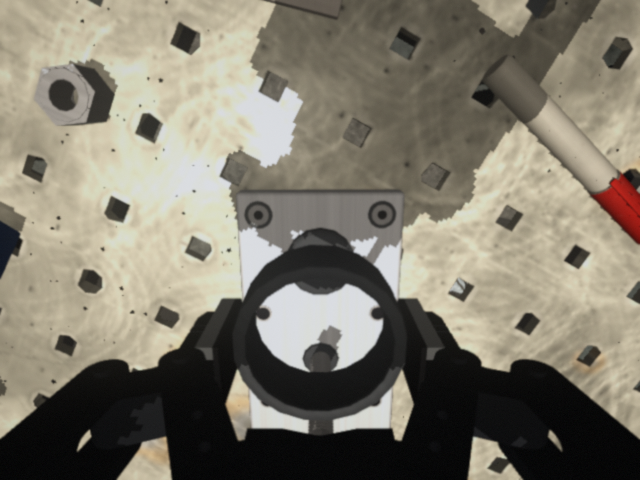

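The ring is held square, and the spigot (265,318) and stud foot (357,320) are centred between the fingers. I'll lower it.

step_arm:
  plan:
    - [[0, 0, -0.05, 0, 0, 0], [0, 0, -0.05, 0, 0, 0], [0, 0, -0.04, 0, 0, 0], [0, 0, -0.026, 0, 0, 0], [0, 0, 0, 0, 0, 0]]

```text
t: 10.55
eef_pos: [0.4884, -0.0863, 0.0286]
tool_rot: [0.757, -3.049, -0.0]
ft_force: [-0.1, -0.4, -0.9]
width: 0.0582
grip_force: 53.8
```

step_arm:
  plan:
    - [[0, 0, 0, 0, 0, 0], [0, 0, 0, 0, 0, 0], [0, 0, 0, 0, 0, 0], [0, 0, 0, 0, 0, 0], [0, 0, 0.03, 0, 0, 0]]
  hand: 1

```text
t: 11.18
eef_pos: [0.4877, -0.0862, 0.0409]
tool_rot: [0.756, -3.048, -0.001]
ft_force: [0.2, 0.2, 0.5]
width: 0.0853
grip_force: 0.0
```

step_arm:
  plan:
    - [[0, 0, 0.08, 0, 0, 0], [0, 0, 0.12, 0, 0, 0], [0, 0, 0.15, 0, 0, 0], [0, 0, 0.15, 0, 0, 0], [0, 0, 0, 0, 0, 0]]

```text
t: 11.8
eef_pos: [0.491, -0.0868, 0.2468]
tool_rot: [-0.755, 3.04, -0.006]
ft_force: [-0.6, -0.7, -0.9]
width: 0.0856
grip_force: 0.0
```

```bash
python3 look.py w4.png; python3 - <<'E'
from seg import *
c,p,d=load('w4.npz')
print('ring',pcirc(top_pts(c,d,(.4886,-.0863),.032,.041,.04)))
print('spig',pcirc(top_pts(c,d,(.4886,-.0863),.0155,.021,.02)))
print('plate',prect(top_pts(c,d,(.543,-.057),.008,.0155,.12)))
P=top_pts(c,d,(.543,-.057),.04,.1,.02); print('stud',[(h,P[np.abs(P[:,2]-h)<.006].mean(0)) for h in(.05,.06,.07,.08)])
E
```

```text
11.8 [ 0.491  -0.0868  0.2468] [-0.7547  3.0404 -0.0062] [-0.1779  0.152   1.9059  0.      1.074  -2.2353]
cam [ 0.4255 -0.1207  0.3713] axis [ 0.2604  0.1302 -0.9567]
ring ('circ', array([488.3, -86.5]), 'r', 29.8, 'mean', array([487.8, -86.8,  35.2]), 'n', 1181)
spig ('circ', array([489.3, -85.9]), 'r', 18.9, 'mean', array([488.7, -86.2,  17.4]), 'n', 1291)
plate ('rect c', array([543.3, -57. ]), 'size', array([199.3,  90.4]), 'ang', 28.1, 'z', np.float64(11.5), 'n', 15006)
stud [(0.05, array([ 0.5401, -0.0585,  0.0499])), (0.06, array([ 0.54  , -0.0586,  0.0598])), (0.07, array([ 0.5402, -0.0586,  0.0703])), (0.08, array([ 0.5419, -0.0578,  0.0805]))]
```

step_arm:
  plan:
    - [[-0.021, 0.127, -0.07, 0, 0, -0.035], [-0.021, 0.127, -0.07, 0, 0, -0.035], [-0.021, 0.127, -0.07, 0, 0, -0.035], [-0.021, 0.127, -0.07, 0, 0, -0.035], [-0.021, 0.127, -0.07, 0, 0, -0.033]]

```text
t: 12.48
eef_pos: [0.4448, 0.1688, 0.0993]
tool_rot: [0.334, -3.122, 0.001]
ft_force: [1.1, -0.5, 0.8]
width: 0.0856
grip_force: 0.0
```

step_arm:
  plan:
    - [[-0.0225, 0.127, -0.07, 0, 0, 0], [0, 0, 0, 0, 0, 0], [0, 0, 0, 0, 0, 0], [0, 0, 0, 0, 0, 0], [0, 0, 0, 0, 0, 0]]

```text
t: 13.1
eef_pos: [0.4379, 0.2176, 0.0736]
tool_rot: [-0.334, 3.123, 0.0]
ft_force: [-0.2, 0.7, -0.2]
width: 0.0852
grip_force: 0.0
```

```bash
python3 look.py w5.png block_mid; python3 - <<'E'
from seg import *
c,p,d=load('w5.npz')
print('mid',prect(top_pts(c,d,(.4374,.2184),.020,.029,.032)))
s=arm.observe();R=cv2.Rodrigues(np.array(s['tool_rot']))[0];print(s['eef_pos'],np.degrees(np.arctan2(R[1,1],R[0,1])))
E
```

```text
13.1 [0.4379 0.2176 0.0736] [-0.3342  3.1229  0.0004] [ 0.4582  0.3967  2.0556 -0.0001  0.6884 -1.3257]
cam [0.3668 0.2019 0.1987] axis [ 0.2786  0.0594 -0.9586]
block_mid 0.63 [273.8 321.6] [0.4324 0.2171 0.0251]
mid ('rect c', array([436.6, 218.5]), 'size', array([40. , 34.1]), 'ang', 12.3, 'z', np.float64(23.5), 'n', 5676)
[0.4378 0.2179 0.0735] 102.23182809522153
```

step_arm:
  plan:
    - [[-0.002, 0.002, -0.05, 0, 0, 0], [0, 0, -0.05, 0, 0, 0], [0, 0, -0.034, 0, 0, 0], [0, 0, 0, 0, 0, 0], [0, 0, 0, 0, 0, 0]]

```text
t: 13.82
eef_pos: [0.4369, 0.2194, 0.0199]
tool_rot: [-0.337, 3.123, 0.0]
ft_force: [-0.4, -0.2, 0.1]
width: 0.0853
grip_force: 0.0
```

step_arm:
  plan:
    - [[0, 0, 0, 0, 0, 0], [0, 0, 0, 0, 0, 0], [0, 0, 0, 0, 0, 0], [0, 0, 0, 0, 0, 0], [0, 0, 0, 0, 0, 0]]
  hand: 0

```text
t: 14.45
eef_pos: [0.4368, 0.2194, 0.02]
tool_rot: [-0.337, 3.123, 0.0]
ft_force: [-1.2, -0.9, 6.5]
width: 0.033
grip_force: 50.2
```

step_arm:
  plan:
    - [[0, 0, 0, 0, 0, 0], [0, 0, 0.03, 0, 0, 0], [0, 0, 0.1, 0, 0, 0], [0, 0, 0.12, 0, 0, 0], [0, 0, 0.12, 0, 0, 0]]

```text
t: 15.08
eef_pos: [0.4361, 0.2191, 0.1694]
tool_rot: [0.337, -3.123, 0.0]
ft_force: [0.3, 0.2, -1.3]
width: 0.0329
grip_force: 50.2
```

step_arm:
  plan:
    - [[0.079, -0.1245, 0, 0, 0, 0.035], [0.079, -0.1245, 0, 0, 0, 0.035], [0.079, -0.1245, 0, 0, 0, 0.035], [0.079, -0.1245, 0, 0, 0, 0.035], [0.079, -0.1245, 0, 0, 0, 0.034]]

```text
t: 15.7
eef_pos: [0.5951, -0.0315, 0.1681]
tool_rot: [-0.762, 3.048, 0.0]
ft_force: [0.1, 0.5, -2.0]
width: 0.0332
grip_force: 50.3
```

step_arm:
  plan:
    - [[0, 0, 0, 0, 0, 0], [0, 0, -0.1, 0, 0, 0], [0, 0, -0.1, 0, 0, 0], [0, 0, -0.05, 0, 0, 0], [0, 0, 0, 0, 0, 0]]

```text
t: 16.32
eef_pos: [0.5935, -0.0292, 0.0667]
tool_rot: [0.759, -3.046, -0.001]
ft_force: [-0.0, 0.4, -2.7]
width: 0.033
grip_force: 50.5
```

step_arm:
  plan:
    - [[0, 0, 0, 0, 0, 0], [0, 0, 0, 0, 0, 0], [0, 0, 0, 0, 0, 0], [0, 0, 0, 0, 0, 0], [0, 0, 0, 0, 0, 0]]

```text
t: 16.95
eef_pos: [0.5946, -0.0297, 0.0677]
tool_rot: [-0.759, 3.048, -0.0]
ft_force: [-0.1, 0.5, -0.1]
width: 0.0325
grip_force: 50.5
```

```bash
python3 - <<'E'
from h import *
s=arm.observe();R=cv2.Rodrigues(np.array(s['tool_rot']))[0];print(s['t'],s['eef_pos'],np.degrees(np.arctan2(R[1,1],R[0,1])),s['qpos'])
E
```

```text
16.95 [ 0.59463316 -0.02972701  0.06765151] 117.967187344611 [-5.24618159e-02  5.29825445e-01  1.82627393e+00 -2.11919215e-05
  7.85273312e-01 -2.11136267e+00]
```

step_arm:
  plan:
    - [[0, 0, -0.05, 0, 0, 0], [0, 0, -0.03, 0, 0, 0], [0, 0, -0.0075, 0, 0, 0], [0, 0, 0, 0, 0, 0], [0, 0, 0, 0, 0, 0]]

```text
t: 17.58
eef_pos: [0.5933, -0.0297, 0.032]
tool_rot: [0.759, -3.046, -0.001]
ft_force: [-4.7, -0.1, 7.9]
width: 0.0326
grip_force: 51.8
```

step_arm:
  plan:
    - [[0, 0, 0, 0, 0, 0], [0, 0, 0, 0, 0, 0], [0, 0, 0, 0, 0, 0], [0, 0, 0, 0, 0, 0], [0, 0, 0.03, 0, 0, 0]]
  hand: 1

```text
t: 18.2
eef_pos: [0.5939, -0.0297, 0.0442]
tool_rot: [0.759, -3.047, -0.001]
ft_force: [-0.2, 0.4, 0.2]
width: 0.0852
grip_force: 0.0
```

step_arm:
  plan:
    - [[0, 0, 0.08, 0, 0, 0], [0, 0, 0.12, 0, 0, 0], [0, 0, 0.15, 0, 0, 0], [0, 0, 0.15, 0, 0, 0], [0, 0, 0, 0, 0, 0]]

```text
t: 18.82
eef_pos: [0.5975, -0.0298, 0.2509]
tool_rot: [-0.757, 3.039, -0.005]
ft_force: [0.1, 0.5, -0.4]
width: 0.0849
grip_force: 0.0
```

```bash
python3 look.py w6.png; python3 - <<'E'
from seg import *
c,p,d=load('w6.npz')
print('ring',pcirc(top_pts(c,d,(.4886,-.0863),.032,.041,.04)))
print('mid',prect(top_pts(c,d,(.5948,-.0299),.032,.041,.035)))
print('plate',prect(top_pts(c,d,(.543,-.057),.008,.0155,.12)))
P=top_pts(c,d,(.543,-.057),.04,.1,.02); print('stud',[(h,P[np.abs(P[:,2]-h)<.006].mean(0)) for h in(.05,.06,.07,.08)])
E
```

```text
18.825 [ 0.5975 -0.0298  0.2509] [-0.7568  3.0388 -0.0047] [-0.0524  0.304   1.6973  0.      1.1299 -2.1114]
cam [ 0.5319 -0.064   0.3754] axis [ 0.2609  0.1317 -0.9563]
ring ('circ', array([488.7, -86.5]), 'r', 30.0, 'mean', array([487.7, -87.4,  35.1]), 'n', 1509)
mid ('rect c', array([593.4, -29.7]), 'size', array([40.4, 33.7]), 'ang', 27.4, 'z', np.float64(35.6), 'n', 1801)
plate ('rect c', array([543.8, -56.7]), 'size', array([200.2,  90.5]), 'ang', 28.3, 'z', np.float64(11.6), 'n', 17988)
stud [(0.05, array([ 0.5387, -0.0594,  0.0498])), (0.06, array([ 0.5387, -0.0594,  0.0607])), (0.07, array([ 0.542 , -0.0576,  0.0737])), (0.08, array([ 0.5434, -0.0569,  0.0809]))]
```

step_arm:
  plan:
    - [[-0.062, -0.114, -0.048, 0, 0, -0.1], [-0.062, -0.114, -0.048, 0, 0, -0.1], [-0.062, -0.114, -0.048, 0, 0, -0.1], [-0.062, -0.114, -0.048, 0, 0, -0.1], [-0.062, -0.114, -0.048, 0, 0, -0.1]]

```text
t: 19.5
eef_pos: [0.4687, -0.2585, 0.1469]
tool_rot: [-0.473, -3.104, -0.001]
ft_force: [-0.0, 0.2, 0.5]
width: 0.0854
grip_force: 0.0
```

step_arm:
  plan:
    - [[-0.062, -0.114, -0.048, 0, 0, 0], [-0.062, -0.115, -0.048, 0, 0, 0], [0, 0, 0, 0, 0, 0], [0, 0, 0, 0, 0, 0], [0, 0, 0, 0, 0, 0]]

```text
t: 20.12
eef_pos: [0.4215, -0.3483, 0.1102]
tool_rot: [0.463, 3.107, 0.0]
ft_force: [-0.8, 0.1, -0.3]
width: 0.0852
grip_force: 0.0
```

```bash
python3 look.py w7.png strap; python3 - <<'E'
from seg import *
c,p,d=load('w7.npz')
P=top_pts(c,d,(.421,-.3493),.008,.02,.1)
print('strap',prect(P),P.mean(0))
s=arm.observe();R=cv2.Rodrigues(np.array(s['tool_rot']))[0];print(s['eef_pos'],np.degrees(np.arctan2(R[1,1],R[0,1])))
E
```

```text
20.125 [ 0.4215 -0.3483  0.1102] [0.4633 3.1072 0.0003] [-0.6934  0.4072  1.9135  0.0003  0.8209 -1.9684]
cam [ 0.352  -0.3276  0.2353] axis [ 0.2719 -0.0837 -0.9587]
strap 0.64 [214.2 320.7] [ 0.4004 -0.3417  0.0118]
strap ('rect c', array([ 421.4, -349.1]), 'size', array([ 36.2, 143.5]), 'ang', 162.8, 'z', np.float64(11.5), 'n', 12063) [ 0.414  -0.3468  0.0114]
[ 0.4217 -0.3484  0.1104] 73.06452820341227
```

step_arm:
  plan:
    - [[0, -0.002, -0.08, 0, 0, 0], [0, 0, -0.08, 0, 0, 0], [0, 0, -0.05, 0, 0, 0], [0, 0, -0.021, 0, 0, 0], [0, 0, 0, 0, 0, 0]]

```text
t: 20.85
eef_pos: [0.4212, -0.3497, 0.0177]
tool_rot: [-0.464, -3.107, -0.0]
ft_force: [-0.5, -0.7, 0.5]
width: 0.0855
grip_force: 0.0
```

step_arm:
  plan:
    - [[0, 0, 0, 0, 0, 0], [0, 0, 0, 0, 0, 0], [0, 0, 0, 0, 0, 0], [0, 0, 0, 0, 0, 0], [0, 0, 0, 0, 0, 0]]
  hand: 0
  grip_force: 80

```text
t: 21.48
eef_pos: [0.4213, -0.3502, 0.0187]
tool_rot: [0.466, 3.106, -0.0]
ft_force: [-1.0, 2.1, 10.3]
width: 0.0335
grip_force: 80.0
```

step_arm:
  plan:
    - [[0, 0, 0, 0, 0, 0], [0, 0, 0.03, 0, 0, 0], [0, 0, 0.08, 0, 0, 0], [0, 0, 0.14, 0, 0, 0], [0, 0, 0.15, 0, 0, 0]]

```text
t: 22.1
eef_pos: [0.4202, -0.3496, 0.1792]
tool_rot: [-0.465, -3.106, -0.001]
ft_force: [1.6, -0.6, -4.4]
width: 0.0337
grip_force: 81.0
```

```bash
python3 look.py w8.png; python3 - <<'E'
from seg import *
c,p,d=load('w8.npz'); W=cloud(c,d)
from h import *
s=arm.observe(); z0=s['eef_pos'][2]-.018
P=top_pts(c,d,s['eef_pos'],z0+.006,z0+.018,.08)
A=np.c_[P[:,:2]-P[:,:2].mean(0),np.ones(len(P))]; print('strap',prect(P),'slope',np.linalg.lstsq(A,P[:,2],rcond=None)[0])
E
```

```text
22.1 [ 0.4202 -0.3496  0.1792] [-0.465  -3.1056 -0.0011] [-0.6966  0.3119  1.8654 -0.0001  0.9658 -1.97  ]
cam [ 0.3509 -0.3289  0.3044] axis [ 0.2705 -0.0833 -0.9591]
strap ('rect c', array([ 419.6, -350. ]), 'size', array([61. , 23.2]), 'ang', 73.1, 'z', np.float64(181.7), 'n', 1710) slope [-0.0057  0.0032  0.1815]
```

View pics/w8.png

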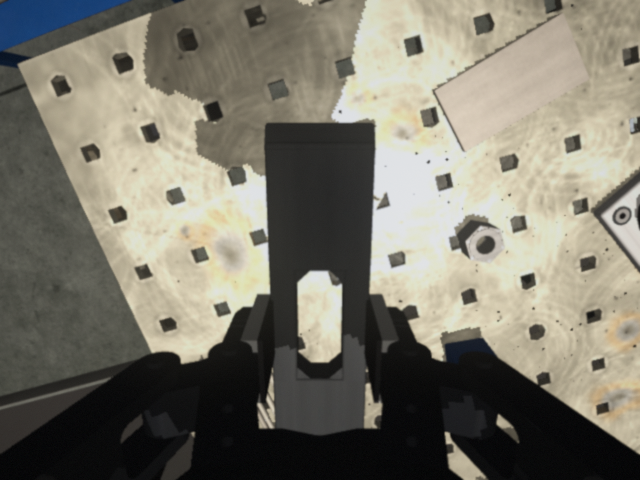

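The strap is held straight between the pads, slot at (322,320) and near end edge at row 145. I'll check its tilt and reach.

```bash
python3 - <<'E'
from seg import *
c,p,d=load('w8.npz'); W=cloud(c,d)
t=np.radians(162.9); ex=np.array([np.cos(t),np.sin(t)]); ey=np.array([-ex[1],ex[0]]); T=np.array([.4202,-.3496])
for r in(150,180,210,240,260): 
    w=np.nanmedian(W[r,285:355],axis=0); print(r,(w[:2]-T)@ex*1e3,(w[:2]-T)@ey*1e3,w[2]*1e3)
for r in range(140,152,2): w=np.nanmedian(W[r,300:340],axis=0); print(r,(w[:2]-T)@ex*1e3,w[2]*1e3)
E
```

```text
150 63.92823504507204 0.5425999129433888 171.99825649880643
180 54.214277664458066 0.6956652446174633 172.1915262892575
210 44.139069119216806 0.5282666065788804 171.98884169036268
240 33.743279180142004 0.5643305260907561 171.89966231538017
260 26.45416320776061 0.22139540209850822 171.92761514001793
140 67.0028516887002 170.8382246939183
142 66.37378314920922 171.11399975318076
144 65.8374350042025 171.91554174880812
146 65.19101694946362 172.07956702318012
148 64.57265649435192 172.13069069585927
150 63.92823504507204 171.94621644252956
```

```bash
python3 - <<'E'
from seg import *
t=np.radians(162.9); ex=np.array([np.cos(t),np.sin(t)]); T=np.array([.4202,-.3496])
c,p,d=load('w8.npz')
g=p.mean(2)[:,322]; print([(r,int(g[r])) for r in list(range(118,150,3))+list(range(262,282,2))+list(range(350,386,3))])
for r in (123,144,270,363,378): print(r,(atz(c,(r,322),.172)[:2]-T)@ex*1e3,(atz(c,(r,322),.160)[:2]-T)@ex*1e3)
for f,z in(('w2.npz',.012),('w7.npz',.012)):
    c,p,d=load(f); P=top_pts(c,d,(.421,-.3493),.009,.02,.1); s=(P[:,:2]-T)@ex*1e3; print(f,np.percentile(s,[0,1,50,99,100]))
E
```

```text
[(118, 150), (121, 134), (124, 41), (127, 41), (130, 40), (133, 40), (136, 41), (139, 40), (142, 36), (145, 42), (148, 41), (262, 42), (264, 43), (266, 45), (268, 44), (270, 110), (272, 217), (274, 224), (276, 223), (278, 221), (280, 221), (350, 205), (353, 203), (356, 206), (359, 209), (362, 119), (365, 23), (368, 21), (371, 24), (374, 23), (377, 23), (380, 59), (383, 70)]
123 72.32925160122645 72.32841688066331
144 65.81237629172111 65.2207984475258
270 22.67208926484163 18.169921344528365
363 -14.927316304353745 -22.837803279086312
378 -21.58116673314351 -30.094813381769455
w2.npz [-70.5534 -67.7353   5.8297  67.484   69.9132]
w7.npz [-71.9536 -67.0224  15.2724  67.1019  70.7421]
```

The slot is centred on the TCP within 0.5 mm and the strap is level, so it goes over the stud next.

step_arm:
  plan:
    - [[0.051, 0.122, 0, 0, 0, 0.1], [0.051, 0.122, 0, 0, 0, 0.1], [0.051, 0.122, 0, 0, 0, 0.1], [0.051, 0.122, 0, 0, 0, 0.1], [0.051, 0.122, 0, 0, 0, 0.1]]

```text
t: 22.78
eef_pos: [0.5231, -0.1045, 0.1779]
tool_rot: [-0.767, 3.046, -0.0]
ft_force: [0.2, -0.8, -2.9]
width: 0.0335
grip_force: 81.2
```

step_arm:
  plan:
    - [[0.051, 0.122, 0, 0, 0, 0], [0, 0, -0.05, 0, 0, 0], [0, 0, -0.05, 0, 0, 0], [0, 0, 0, 0, 0, 0], [0, 0, 0, 0, 0, 0]]

```text
t: 23.4
eef_pos: [0.5436, -0.0575, 0.1383]
tool_rot: [-0.759, 3.048, -0.0]
ft_force: [0.1, 0.1, -2.4]
width: 0.0335
grip_force: 81.2
```

```bash
python3 look.py w9.png; python3 - <<'E'
from seg import *
s=arm.observe();R=cv2.Rodrigues(np.array(s['tool_rot']))[0];print(s['eef_pos'],np.degrees(np.arctan2(R[1,1],R[0,1])))
E
```

```text
23.4 [ 0.5436 -0.0575  0.1383] [-0.7587  3.0481 -0.0004] [-0.1081  0.3658  1.8971 -0.0001  0.8782 -2.1667]
cam [ 0.4793 -0.0917  0.2634] axis [ 0.2516  0.1321 -0.9588]
[ 0.5438 -0.0576  0.1386] 117.94553551757667
```

View pics/w9.png

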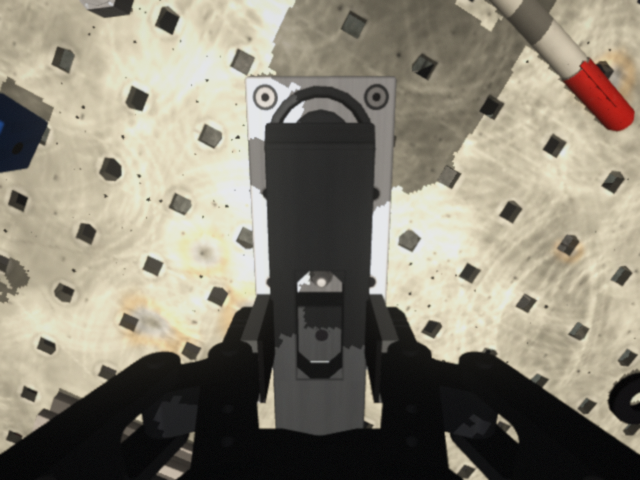

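The stud tip shows at (282,321) inside the slot, whose sides are at columns 299 and 344. I'll check its position and then lower.

```bash
python3 - <<'E'
from seg import *
c,p,d=load('w9.npz')
g=p[276:288,310:332].astype(float).mean(2); print(g.astype(int)[:, ::2]); 
i,j=np.where(g>150); print(i.mean()+276,j.mean()+310)
print(atz(c,(i.mean()+276,j.mean()+310),.086))
E
```

```text
[[108  60  74  76  75  79  78  73  69  68  67]
 [114  69  76  78  85 100  96  83  72  69  68]
 [108  75  80  83 107 141 138 104  76  67  71]
 [103  73  80  93 148 188 185 140  85  70  78]
 [111  73  82 106 186 213 211 177  99  72  85]
 [128  87  84 119 204 217 217 196 108  76  98]
 [144 104  90 125 207 215 215 199 113  87 115]
 [147 117  99 123 202 211 211 193 110 103 125]
 [137 123 110 116 187 206 205 178 104 118 129]
 [126 125 118 116 160 194 194 151 110 127 129]
 [123 125 124 121 132 162 163 125 119 131 128]
 [122 124 122 123 124 130 129 119 127 133 128]]
282.32142857142856 321.0
[ 0.5435 -0.0569  0.086 ]
```

step_arm:
  plan:
    - [[0, 0.0015, 0, 0, 0, 0], [0, 0, -0.06, 0, 0, 0], [0, 0, -0.06, 0, 0, 0], [0, 0, -0.05, 0, 0, 0], [0, 0, -0.02, 0, 0, 0]]

```text
t: 24.08
eef_pos: [0.543, -0.0568, 0.0611]
tool_rot: [0.759, -3.048, -0.0]
ft_force: [0.7, 0.2, -4.2]
width: 0.0334
grip_force: 81.2
```

step_arm:
  plan:
    - [[0, 0, -0.01, 0, 0, 0], [0, 0, -0.008, 0, 0, 0], [0, 0, 0, 0, 0, 0], [0, 0, 0, 0, 0, 0], [0, 0, 0, 0, 0, 0]]

```text
t: 24.7
eef_pos: [0.5436, -0.0567, 0.0548]
tool_rot: [-0.759, 3.048, -0.0]
ft_force: [0.1, -0.1, -1.8]
width: 0.0334
grip_force: 81.6
```

step_arm:
  plan:
    - [[0, 0, 0, 0, 0, 0], [0, 0, 0, 0, 0, 0], [0, 0, 0, 0, 0, 0], [0, 0, 0, 0, 0, 0], [0, 0, 0.03, 0, 0, 0]]
  hand: 1

```text
t: 25.32
eef_pos: [0.5427, -0.0566, 0.0662]
tool_rot: [0.759, -3.047, -0.001]
ft_force: [0.2, 0.1, 0.6]
width: 0.0851
grip_force: 0.0
```

step_arm:
  plan:
    - [[0, 0, 0.08, 0, 0, 0], [0, 0, 0.12, 0, 0, 0], [0, 0, 0.15, 0, 0, 0], [0, 0, 0.1, 0, 0, 0], [0, 0, 0, 0, 0, 0]]

```text
t: 25.95
eef_pos: [0.5453, -0.0569, 0.2508]
tool_rot: [-0.758, 3.042, -0.004]
ft_force: [0.4, -0.1, -0.1]
width: 0.085
grip_force: 0.0
```

```bash
python3 look.py w10.png; python3 - <<'E'
from seg import *
c,p,d=load('w10.npz')
P=top_pts(c,d,(.5437,-.057),.043,.053,.085)
A=np.c_[P[:,:2]-P[:,:2].mean(0),np.ones(len(P))]; print('strap',prect(P),'slope',np.linalg.lstsq(A,P[:,2],rcond=None)[0])
g=p.mean(2); uv=proj(c,[[.5435,-.0569,.086]]);print(uv)
i,j=int(uv[0][0]),int(uv[0][1]); m=g[i-8:i+9,j-8:j+9]; k=np.where(m>150); print(atz(c,(k[0].mean()+i-8,k[1].mean()+j-8),.086),len(k[0]))
E
```

```text
25.95 [ 0.5453 -0.0569  0.2508] [-0.7575  3.0418 -0.0039] [-0.1067  0.2278  1.8006  0.      1.1059 -2.1656]
cam [ 0.4802 -0.0911  0.3755] axis [ 0.258   0.1315 -0.9571]
strap ('rect c', array([543. , -57.2]), 'size', array([144.4,  36.1]), 'ang', 27.9, 'z', np.float64(47.5), 'n', 6312) slope [0.0027 0.0003 0.0473]
[[220.9177 321.8327]]
[ 0.5436 -0.057   0.086 ] 11
```

step_arm:
  plan:
    - [[0, 0.119, -0.061, 0, 0, 0], [0, 0.119, -0.061, 0, 0, 0], [0, 0.119, -0.061, 0, 0, 0], [0, 0.119, -0.061, 0, 0, 0], [0, 0.119, -0.061, 0, 0, 0]]

```text
t: 26.62
eef_pos: [0.5421, 0.1825, 0.1224]
tool_rot: [0.759, -3.046, 0.0]
ft_force: [1.5, 0.3, 0.7]
width: 0.0857
grip_force: 0.0
```

step_arm:
  plan:
    - [[0, 0.117, -0.061, 0, 0, 0], [0, 0, 0, 0, 0, 0], [0, 0, 0, 0, 0, 0], [0, 0, 0, 0, 0, 0], [0, 0, 0, 0, 0, 0]]

```text
t: 27.25
eef_pos: [0.5437, 0.2272, 0.1006]
tool_rot: [-0.757, 3.048, 0.0]
ft_force: [0.7, -0.9, 0.0]
width: 0.0855
grip_force: 0.0
```

```bash
python3 look.py w11.png washer; python3 - <<'E'
from seg import *
c,p,d=load('w11.npz')
print('washer',pcirc(top_pts(c,d,(.5446,.2278),.005,.012,.033)))
s=arm.observe();R=cv2.Rodrigues(np.array(s['tool_rot']))[0];print(s['eef_pos'],np.degrees(np.arctan2(R[1,1],R[0,1])))
E
```

```text
27.25 [0.5437 0.2272 0.1006] [-0.7569  3.0483  0.    ] [ 0.3933  0.4744  1.8258 -0.0001  0.8407 -1.6642]
cam [0.4794 0.193  0.2257] axis [ 0.2519  0.1321 -0.9587]
washer 0.59 [243.5 319.3] [ 0.5403  0.225  -0.0012]
washer ('circ', array([544.1, 228.1]), 'r', 22.6, 'mean', array([543.3, 227.8,   7.5]), 'n', 3894)
[0.5437 0.2275 0.1005] 117.91241492339039
```

step_arm:
  plan:
    - [[0.001, 0.002, -0.07, 0, 0, 0], [0, 0, -0.07, 0, 0, 0], [0, 0, -0.05, 0, 0, 0], [0, 0, -0.021, 0, 0, 0], [0, 0, 0, 0, 0, 0]]

```text
t: 27.98
eef_pos: [0.5438, 0.2288, 0.0155]
tool_rot: [0.759, -3.048, 0.0]
ft_force: [-0.2, 0.2, 0.2]
width: 0.0854
grip_force: 0.0
```

step_arm:
  plan:
    - [[0, 0, 0, 0, 0, 0], [0, 0, 0, 0, 0, 0], [0, 0, 0, 0, 0, 0], [0, 0, 0, 0, 0, 0], [0, 0, 0, 0, 0, 0]]
  hand: 0
  grip_force: 50

```text
t: 28.6
eef_pos: [0.5443, 0.2291, 0.0171]
tool_rot: [-0.759, 3.047, 0.0]
ft_force: [-2.6, -2.0, 11.7]
width: 0.0449
grip_force: 49.4
```

step_arm:
  plan:
    - [[0, 0, 0, 0, 0, 0], [0, 0, 0.03, 0, 0, 0], [0, 0, 0.08, 0, 0, 0], [0, 0, 0.14, 0, 0, 0], [0, 0, 0.14, 0, 0, 0]]

```text
t: 29.22
eef_pos: [0.5434, 0.2288, 0.1738]
tool_rot: [0.759, -3.048, 0.0]
ft_force: [1.0, 0.5, -0.4]
width: 0.0449
grip_force: 51.3
```

step_arm:
  plan:
    - [[0, -0.143, 0, 0, 0, 0], [0, -0.143, 0, 0, 0, 0], [0, -0.143, 0, 0, 0, 0], [0, -0.143, 0, 0, 0, 0], [0, -0.142, 0, 0, 0, 0]]

```text
t: 29.85
eef_pos: [0.5436, -0.0585, 0.1726]
tool_rot: [-0.759, 3.047, -0.001]
ft_force: [1.7, -0.7, -1.1]
width: 0.0449
grip_force: 51.3
```

step_arm:
  plan:
    - [[0, 0, 0, 0, 0, 0], [0, 0, -0.06, 0, 0, 0], [0, 0, -0.06, 0, 0, 0], [0, 0, 0, 0, 0, 0], [0, 0, 0, 0, 0, 0]]

```text
t: 30.48
eef_pos: [0.5443, -0.0562, 0.1246]
tool_rot: [-0.76, 3.047, -0.0]
ft_force: [0.1, -0.4, -1.6]
width: 0.0449
grip_force: 51.4
```

```bash
python3 look.py w12.png; python3 - <<'E'
from seg import *
c,p,d=load('w12.npz')
s=arm.observe();T=np.array(s['eef_pos']);R=cv2.Rodrigues(np.array(s['tool_rot']))[0];print(T,np.degrees(np.arctan2(R[1,1],R[0,1])))
zt=T[2]-.016+.008
P=top_pts(c,d,T,zt-.004,zt+.004,.03); q=(P-T)@R; k=np.abs(q[:,1])<.020; print('washer',pcirc(P[k]),'tool',q[k].min(0),q[k].max(0))
A=np.c_[P[k][:,:2]-T[:2],np.ones(k.sum())]; print(np.linalg.lstsq(A,P[k][:,2],rcond=None)[0])
uv=proj(c,[[.5436,-.057,.086]])[0]; print(uv)
E
```

```text
30.475 [ 0.5443 -0.0562  0.1246] [-0.76    3.0474 -0.0003] [-0.1056  0.386   1.9049  0.0001  0.8497 -2.1653]
cam [ 0.4799 -0.0905  0.2497] axis [ 0.2518  0.1324 -0.9587]
[ 0.5445 -0.0563  0.1248] 118.00077881811153
washer ('circ', array([543.8, -56.7]), 'r', 22.8, 'mean', array([542.4, -57.4, 114.8]), 'n', 8275) tool [-0.0209 -0.02    0.0078] [0.0235 0.02   0.012 ]
[-0.0016 -0.0011  0.1148]
[291.6981 318.9634]
```

View pics/w12.png

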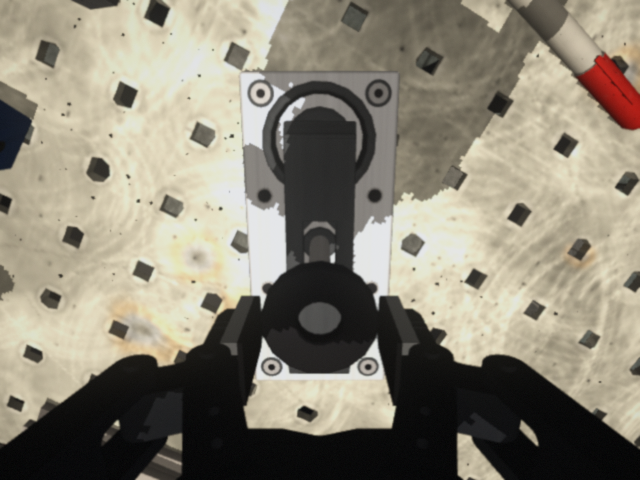

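The washer is held level and sits over the stud, with its bore at (318,320). The ring is around the spigot under the strap end. I'll lower the washer.

step_arm:
  plan:
    - [[0, -0.001, -0.03, 0, 0, 0], [0, 0, -0.04, 0, 0, 0], [0, 0, -0.04, 0, 0, 0], [0, 0, -0.026, 0, 0, 0], [0, 0, -0.009, 0, 0, 0]]

```text
t: 31.15
eef_pos: [0.543, -0.0571, 0.0649]
tool_rot: [0.759, -3.046, -0.001]
ft_force: [-8.9, 0.7, 26.8]
width: 0.0449
grip_force: 54.3
```

step_arm:
  plan:
    - [[0, 0, 0, 0, 0, 0], [0, 0, 0, 0, 0, 0], [0, 0, -0.002, 0, 0, 0], [0, 0, 0, 0, 0, 0], [0, 0, 0, 0, 0, 0]]

```text
t: 31.78
eef_pos: [0.5441, -0.0571, 0.0652]
tool_rot: [-0.759, 3.048, -0.0]
ft_force: [-0.8, 0.1, 4.9]
width: 0.0449
grip_force: 52.0
```

Light contact with the strap, so I'll release, lift and check.

step_arm:
  plan:
    - [[0, 0, 0, 0, 0, 0], [0, 0, 0, 0, 0, 0], [0, 0, 0, 0, 0, 0], [0, 0, 0, 0, 0, 0], [0, 0, 0.03, 0, 0, 0]]
  hand: 1

```text
t: 32.4
eef_pos: [0.5431, -0.057, 0.0766]
tool_rot: [0.759, -3.047, -0.001]
ft_force: [0.1, -0.4, -0.4]
width: 0.0855
grip_force: 0.0
```

step_arm:
  plan:
    - [[0, 0, 0.08, 0, 0, 0], [0, 0, 0.12, 0, 0, 0], [0, 0, 0.15, 0, 0, 0], [0, 0, 0.08, 0, 0, 0], [0, 0, 0, 0, 0, 0]]

```text
t: 33.02
eef_pos: [0.5454, -0.0573, 0.2526]
tool_rot: [-0.758, 3.043, -0.003]
ft_force: [0.4, -0.6, -0.6]
width: 0.0855
grip_force: 0.0
```

```bash
python3 look.py w13.png; python3 - <<'E'
from seg import *
c,p,d=load('w13.npz')
P=top_pts(c,d,(.5437,-.057),.0525,.06,.035); print('washer',pcirc(P))
A=np.c_[P[:,:2]-P[:,:2].mean(0),np.ones(len(P))]; print(np.linalg.lstsq(A,P[:,2],rcond=None)[0])
P=top_pts(c,d,(.5437,-.057),.043,.0515,.085)
A=np.c_[P[:,:2]-P[:,:2].mean(0),np.ones(len(P))]; print('strap',prect(P),'slope',np.linalg.lstsq(A,P[:,2],rcond=None)[0])
c,p,d=load('w2.npz'); P=top_pts(c,d,(.4702,-.2358),.016,.026,.03); print(pcirc(P))
E
```

```text
33.025 [ 0.5454 -0.0573  0.2526] [-0.7578  3.0427 -0.0034] [-0.1073  0.2267  1.7978 -0.      1.1108 -2.1663]
cam [ 0.4803 -0.0914  0.3774] axis [ 0.257   0.1316 -0.9574]
washer ('circ', array([543.5, -57.4]), 'r', 22.6, 'mean', array([542.8, -58. ,  55.5]), 'n', 1923)
[ 0.0008 -0.0001  0.0555]
strap ('rect c', array([544. , -58.2]), 'size', array([144.4,  42.1]), 'ang', 27.9, 'z', np.float64(47.5), 'n', 5152) slope [0.0016 0.0006 0.0473]
('circ', array([ 470.1, -236. ]), 'r', 15.4, 'mean', array([ 470. , -235.8,   20. ]), 'n', 352)
```

step_arm:
  plan:
    - [[-0.037, -0.0895, -0.06, 0, 0, -0.055], [-0.037, -0.0895, -0.07, 0, 0, -0.055], [-0.037, -0.0895, -0.07, 0, 0, -0.055], [-0.037, -0.0895, -0.07, 0, 0, -0.055], [-0.037, -0.0895, -0.07, 0, 0, -0.055]]

```text
t: 33.7
eef_pos: [0.4682, -0.2366, 0.1109]
tool_rot: [0.084, -3.139, -0.002]
ft_force: [0.4, 0.1, -0.4]
width: 0.0853
grip_force: 0.0
```

step_arm:
  plan:
    - [[0, 0, 0, 0, 0, 0], [0, 0, 0, 0, 0, 0], [0, 0, 0, 0, 0, 0], [0, 0, 0, 0, 0, 0], [0, 0, 0, 0, 0, 0]]

```text
t: 34.33
eef_pos: [0.4702, -0.2357, 0.1133]
tool_rot: [-0.09, 3.14, -0.0]
ft_force: [0.8, -0.1, 0.4]
width: 0.0854
grip_force: 0.0
```

```bash
python3 look.py w14.png nut; python3 - <<'E'
from seg import *
c,p,d=load('w14.npz')
P=top_pts(c,d,(.470,-.236),.016,.026,.03); print('nut',prect(P),pcirc(P))
s=arm.observe();R=cv2.Rodrigues(np.array(s['tool_rot']))[0];print(s['eef_pos'],np.degrees(np.arctan2(R[1,1],R[0,1])))
E
```

```text
34.325 [ 0.4702 -0.2357  0.1133] [-0.0898  3.1397 -0.0005] [-0.4676  0.3756  1.9569  0.      0.8083 -2.0956]
cam [ 0.3976 -0.2402  0.2384] axis [ 0.2844  0.0149 -0.9586]
nut 0.82 [252.9 319.4] [ 0.4758 -0.2359  0.0005]
nut 0.21 [398.7 266.7] [ 0.5581 -0.2629  0.0357]
nut ('rect c', array([ 470.4, -235.9]), 'size', array([31.6, 26.7]), 'ang', 3.3, 'z', np.float64(19.9), 'n', 1441) ('circ', array([ 470.4, -235.9]), 'r', 15.8, 'mean', array([ 469.3, -235.9,   19.8]), 'n', 1441)
[ 0.47   -0.2359  0.1131] 93.2550101718133
```

View pics/w14.png

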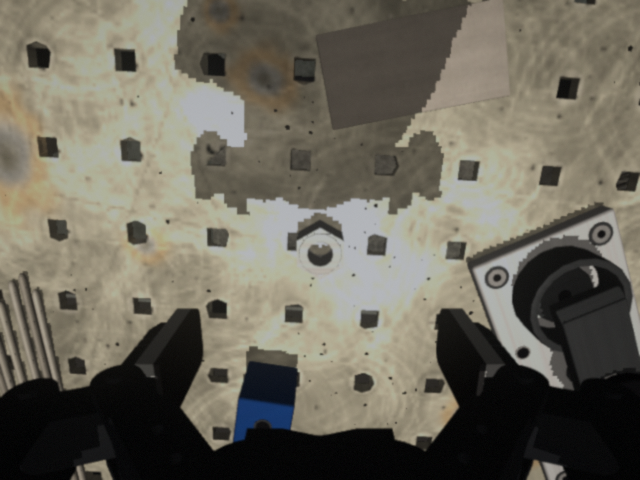

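The nut at (250,320) has its flats square to the jaws. The blue block at (400,266) is clear of the gripper.

step_arm:
  plan:
    - [[0.001, 0, -0.08, 0, 0, 0], [0, 0, -0.08, 0, 0, 0], [0, 0, -0.05, 0, 0, 0], [0, 0, -0.025, 0, 0, 0], [0, 0, 0, 0, 0, 0]]

```text
t: 35.05
eef_pos: [0.47, -0.236, 0.0186]
tool_rot: [0.088, -3.14, -0.001]
ft_force: [0.2, 0.0, 0.7]
width: 0.0853
grip_force: 0.0
```

step_arm:
  plan:
    - [[0, 0, 0, 0, 0, 0], [0, 0, 0, 0, 0, 0], [0, 0, 0, 0, 0, 0], [0, 0, 0, 0, 0, 0], [0, 0, 0, 0, 0, 0]]
  hand: 0

```text
t: 35.67
eef_pos: [0.4705, -0.2363, 0.0195]
tool_rot: [-0.088, 3.14, -0.001]
ft_force: [-0.4, 0.5, 6.1]
width: 0.0257
grip_force: 49.0
```

step_arm:
  plan:
    - [[0, 0, 0, 0, 0, 0], [0, 0, 0.03, 0, 0, 0], [0, 0, 0.1, 0, 0, 0], [0, 0, 0.14, 0, 0, 0], [0, 0, 0.14, 0, 0, 0]]

```text
t: 36.3
eef_pos: [0.4698, -0.2359, 0.1851]
tool_rot: [0.088, -3.14, -0.0]
ft_force: [0.6, -0.4, -1.2]
width: 0.026
grip_force: 49.5
```

step_arm:
  plan:
    - [[0.0457, 0.1118, 0, 0, 0, 0], [0.0457, 0.1118, 0, 0, 0, 0], [0.0457, 0.1118, 0, 0, 0, 0], [0.0457, 0.1118, 0, 0, 0, 0], [0, 0, -0.07, 0, 0, 0]]

```text
t: 36.92
eef_pos: [0.5461, -0.0546, 0.1571]
tool_rot: [-0.093, 3.135, -0.0]
ft_force: [-0.3, -0.1, -1.6]
width: 0.0256
grip_force: 49.6
```

step_arm:
  plan:
    - [[0, 0, -0.075, 0, 0, 0], [0, 0, 0, 0, 0, 0], [0, 0, 0, 0, 0, 0], [0, 0, 0, 0, 0, 0], [0, 0, 0, 0, 0, 0]]

```text
t: 37.55
eef_pos: [0.5438, -0.0574, 0.1259]
tool_rot: [-0.088, 3.139, -0.0]
ft_force: [1.9, -0.3, -1.3]
width: 0.0257
grip_force: 49.6
```

```bash
python3 look.py w15.png; python3 - <<'E'
from seg import *
c,p,d=load('w15.npz')
s=arm.observe();T=np.array(s['eef_pos']);R=cv2.Rodrigues(np.array(s['tool_rot']))[0];print(T)
P=top_pts(c,d,T,T[2]-.003,T[2]+.006,.022); q=(P-T)@R; k=np.abs(q[:,1])<.0125; P=P[k];q=q[k]
print('nut',prect(P),'tool',np.percentile(q,[0,1,99,100],axis=0))
A=np.c_[P[:,:2]-T[:2],np.ones(len(P))]; print(np.linalg.lstsq(A,P[:,2],rcond=None)[0])
E
```

```text
37.55 [ 0.5438 -0.0574  0.1259] [-0.0878  3.1388 -0.0003] [-0.1079  0.3835  1.9053  0.      0.8512 -1.7347]
cam [ 0.4711 -0.0618  0.2509] axis [ 0.2853  0.0147 -0.9583]
[ 0.5437 -0.0574  0.1257]
nut ('rect c', array([543.2, -57.4]), 'size', array([31.3, 25. ]), 'ang', 3.2, 'z', np.float64(126.1), 'n', 3548) tool [[-0.0151 -0.0125 -0.006 ]
 [-0.0133 -0.0123 -0.0022]
 [ 0.0151  0.0124  0.0028]
 [ 0.0162  0.0125  0.003 ]]
[0.0105 0.0053 0.126 ]
```

View pics/w15.png

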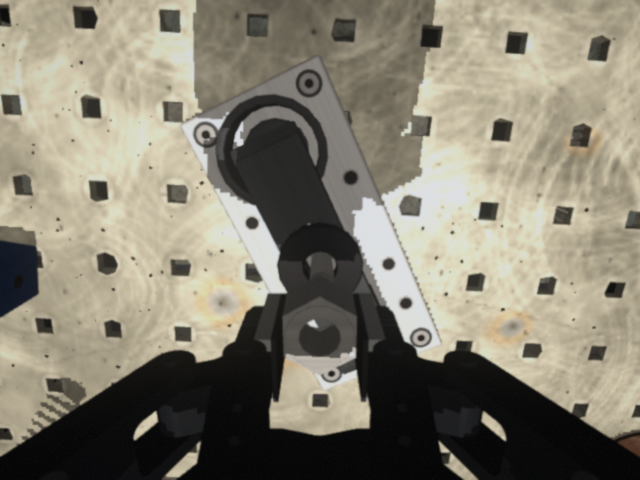

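The nut at (335,320) is level and within 0.5 mm of the stud axis. I'll lower it slowly.

step_arm:
  plan:
    - [[0.001, 0.001, -0.02, 0, 0, 0], [0, 0, -0.03, 0, 0, 0], [0, 0, -0.03, 0, 0, 0], [0, 0, -0.025, 0, 0, 0], [0, 0, -0.012, 0, 0, 0]]

```text
t: 38.22
eef_pos: [0.5432, -0.0568, 0.077]
tool_rot: [0.088, -3.139, -0.0]
ft_force: [-0.3, 0.4, -0.5]
width: 0.0257
grip_force: 49.6
```

step_arm:
  plan:
    - [[0, 0, -0.004, 0, 0, 0], [0, 0, -0.003, 0, 0, 0], [0, 0, 0, 0, 0, 0], [0, 0, 0, 0, 0, 0], [0, 0, 0, 0, 0, 0]]

```text
t: 38.85
eef_pos: [0.544, -0.0568, 0.0756]
tool_rot: [-0.088, 3.14, -0.0]
ft_force: [-0.3, -0.3, 1.9]
width: 0.0257
grip_force: 49.8
```

step_arm:
  plan:
    - [[0, 0, 0, 0, 0, 0], [0, 0, 0, 0, 0, 0], [0, 0, 0, 0, 0, 0], [0, 0, 0, 0, 0, 0], [0, 0, 0.03, 0, 0, 0]]
  hand: 1

```text
t: 39.48
eef_pos: [0.543, -0.0567, 0.087]
tool_rot: [0.088, -3.138, -0.0]
ft_force: [-1.3, -0.1, 0.3]
width: 0.0854
grip_force: 0.0
```

step_arm:
  plan:
    - [[0, 0, 0.08, 0, 0, 0], [0, 0, 0.12, 0, 0, 0], [0, 0, 0.15, 0, 0, 0], [0, 0, 0.08, 0, 0, 0], [0, 0, 0, 0, 0, 0]]

```text
t: 40.1
eef_pos: [0.5453, -0.057, 0.2631]
tool_rot: [-0.088, 3.134, -0.001]
ft_force: [-0.2, 0.1, -0.4]
width: 0.0856
grip_force: 0.0
```

```bash
python3 look.py w16.png; python3 - <<'E'
from seg import *
c,p,d=load('w16.npz')
def sl(P): A=np.c_[P[:,:2]-P[:,:2].mean(0),np.ones(len(P))]; return np.linalg.lstsq(A,P[:,2],rcond=None)[0]
P=top_pts(c,d,(.5437,-.057),.072,.0795,.02); print('nut',pcirc(P),prect(P),sl(P))
P=top_pts(c,d,(.5437,-.057),.0525,.06,.026); print('washer',pcirc(P),sl(P))
P=top_pts(c,d,(.5437,-.057),.043,.0515,.085); print('strap',prect(P),sl(P))
P=top_pts(c,d,(.4886,-.0863),.032,.041,.04); print('ring',pcirc(P))
P=top_pts(c,d,(.5948,-.0299),.032,.041,.032); print('mid',prect(P))
E
```

```text
40.1 [ 0.5453 -0.057   0.2631] [-0.0881  3.1342 -0.0013] [-0.1068  0.2161  1.7868  0.      1.1324 -1.7339]
cam [ 0.4719 -0.0613  0.3877] axis [ 0.2897  0.0143 -0.957 ]
nut ('circ', array([543.5, -57.2]), 'r', 15.6, 'mean', array([543. , -57.2,  76. ]), 'n', 817) ('rect c', array([543.5, -57. ]), 'size', array([27.4, 30.2]), 'ang', 123.5, 'z', np.float64(76.0), 'n', 817) [0.0104 0.0006 0.076 ]
washer ('circ', array([543.6, -57.7]), 'r', 22.5, 'mean', array([539.4, -58.2,  55.6]), 'n', 1077) [-0.0009  0.0007  0.0556]
strap ('rect c', array([542.8, -56. ]), 'size', array([145.2,  39.1]), 'ang', 27.7, 'z', np.float64(47.5), 'n', 4856) [ 0.0017 -0.      0.0473]
ring ('circ', array([490.5, -83.1]), 'r', 33.8, 'mean', array([481. , -90. ,  35.3]), 'n', 951)
mid ('rect c', array([596.1, -17.7]), 'size', array([23.7, 50.8]), 'ang', 166.8, 'z', np.float64(35.3), 'n', 44)
```

View pics/w16.png

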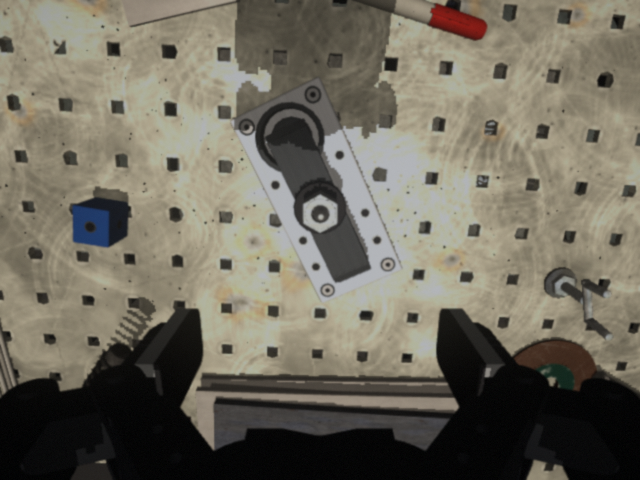

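The whole stack is in place: nut at (213,320) on the washer, strap level along the plate, ring around the spigot at (135,290). The gripper is clear. I'll hand it in.

```bash
python3 -c "
from cell import arm
print(arm.job_done())"
```

```text
the job is handed in; nothing more can be done
None
```

I handed the job in after about 40 s of robot time. On the last wrist-camera check the ring, strap, washer and nut sat level, and washer and nut were on the stud within 1 mm; the block, hidden under the strap then, was last measured in place before the strap went on. No verdict was returned.

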